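Seat a board carrier on the inspection stage and hold it there

ROBOT

A 6-joint arm with a two-finger parallel gripper is mounted at the origin on the work surface. World frame = base frame: x ahead of the robot, y to its left, z up, the work surface at z = 0. Lengths are in mm, angles in rad, forces in N, time in s.
With the tool pointing down it reaches from about 275 to 1000 mm from the base axis. Payload 8.4 kg.
Tool frame: the origin (TCP) lies midway between the tips of the shut fingers; the grasp point (between the pads) lies 19 mm behind it (r.grip_point_offset is the distance from the TCP to the grasp point, in mm); z points along the fingers, x is the direction in which the jaws open and shut, and the axes are right-handed (so a half turn about z gives the same grasp; the last joint's range is limited). The gripper opens to 85 mm and grips with 20 to 120 N. Pads are 22 mm wide; open, the fingers measure 114 mm over their backs; the gripper's body (76 mm by 85 mm) begins 54 mm behind the grasp point. The pads swing forward as they close: fully open they stand 13 mm farther back than shut.
Start: joints at [-1.157, 0.353, 1.633, -0, 1.155, -0.002], TCP at [252.45, -571.749, 209.281] pointing down, gripper open.
Joint ranges: [-2.63, 2.63], [-0.92, 2.1], [0.06, 2.66], [-1.3, 4.44], [0, 2.69], [-3.02, 3.02]. Speed limits (rad/s): [2.22, 2.22, 2.79, 3.14, 3.14, 3.14].

INTERFACE

Orientations are given as [roll, pitch, yaw] about the fixed x, y, z axes, in that order (R = Rz(yaw) Ry(pitch) Rx(roll)).
In Python, from rig import monitor, vision, sign_off, r gives the robot as it stands.
- The arm moves only by the shell command python3 -m inch 'ROWS' [FORCE]. ROWS is JSON, a list of rows, each an object with "dp": the shift along the tool's x, y, z in mm, a list of three; "angular": the turn, a rotation vector about the tool's x, y, z in rad, a list of three; "fingers": the closure in counts, from 0 (fully open) to 255 (shut). A call has 1 to 12 rows; each row is the pose to reach, as a shift and turn from the pose commanded when the call began, along the tool's axes at that moment; what a row does not reach only later rows make up. A row lasts 1/12 s, in which the tool goes at most 41.7 mm and 7.16 degrees, less where a joint would pass 70% of its speed; a pose out of reach is approached as far as the arm can. A call with a gripper value outside its range is refused whole. The fingers move at their own pace and stop on an object; FORCE is the grip in N (left out, the last holds). Time passes only in rows, so rows that repeat a pose let the fingers close. It gives the time, the measured TCP pose, the force and the opening at its end, in the units of the state.
- monitor.sense(): the state, without advancing time (a new reading comes with each control period).
- vision.grab_frame(name): name is "scene" or "top"; returns (picture, depth): 420x560x3 uint8, blue, green, red; 420x560 float32, mm along the optical axis (not along the pixel's ray), 0 where there is no reading.
- vision.camera_params(name): a dict with "fx", "fy", "cx", "cy" (pixels), "distortion" ([k1, k2, p1, p2, k3] as OpenCV has them; the pictures are not rectified), "R" (3x3) and "t" (3): a world point X has camera coordinates R X + t. Camera axes: x right, y down, z forward; pixel columns grow to the right and rows downward; lengths in mm; the calibration is good to about 2 mm. A picture is of the moment at which its call begins. camera_params takes no time and is no camera call.
- sign_off(): hands the job in, once; it reports no verdict.
The state is a dict: "clock": time; "qpos": joint angles; "qvel": joint speeds; "joint_efforts": joint torques, N m; "eef_pos": TCP position; "tcp_rot": TCP orientation; "contact_force": force on the tool from outside, world axes, zero at the start; "wrist_torque": the same for the moment, N m; "opening": opening from 0.0 (shut) to 1.0 (fully open).
Only numpy, scipy, OpenCV 4.12 (cv2) and the standard library are available. Lean on these libraries where they do the work, as an engineer would, in place of code of your own. Each camera call takes 0.05 s, during which the arm holds its last target.

TASK

Pick up the stepped black push block and, keeping it upright, set its step on the near upper edge of the board carrier: push the carrier square and flush against the fence, both sprung contact pins fully in, and press it firmly down on the stage plate with the same diagonal push. Keep the gripper itself off the carrier, leave the mouse, cup and jar alone, and finish while still gripping the block and holding the push: the pins push the carrier back out if you let go.

Things in the scene. Friction and masses are not known exactly. Their poses are not given: they have to be found in the camera images.
- stage: Fixed stage: aluminium plate on a black rail, steel fence along its far edge. Origin on the bench; +x points at the fence, y along it, z up. Plate: x -110 to +70 mm, y -95 to +95 mm, top at z = 50 mm. Fence: upright face at x = +55 mm, top at z = 80 mm, full width of the plate. Turned by up to 0.4 rad.
- plate: The stage's plate (same origin and axes as the stage; top at z = 50 mm), ground smooth: the carrier slides on it with a friction coefficient of about 0.3.
- fence: The stage's fence (same origin and axes as the stage; face at x = +55 mm, z 50 to 80 mm).
- pin_left (a joint): Sprung brass contact pin, 8 mm thick, in the fence face at stage y = +35 mm, z = 62 mm. Value in m: 0 = standing 6 mm out of the fence, 0.006 = pushed in level with the face. Its spring pushes back with 1.2 N at 0 and 3 N at 0.006.
- pin_right (a joint): The same pin at stage y = -35 mm.
- carrier: Loose aluminium block 80 (x) x 110 (y) x 24 mm tall, 0.3 to 0.5 kg, lying skewed (up to 0.22 rad) on the plate, 25 to 45 mm short of its seat. Origin: centre of underside. Its +x side goes to the fence; seated, its centre is at stage x = +15 mm. The green board on top rises up to 5 mm and begins 24 mm from the near (-x) side; the strip before it is bare.
- push_block: Black plastic, 0.11 kg, upright on the bench left or right of the stage. Origin: centre of the stem's foot. Stem 24 (x) x 40 (y) x 80 mm tall; a 40 mm wide lip juts 16 mm from its +x side, 14 to 26 mm above the foot. The step is under the lip: lip underside goes on the carrier's top, stem face (x = +12 mm) on its near side. Grip the stem above the lip.
- mouse: Black computer mouse, 100 by 58 by 30 mm, on the bench at the other side of the stage from the push block. Leave alone. Origin at its underside.
- screw_cup: Steel cup, 64 mm wide, 50 mm tall. Leave alone. Origin at its underside.
- jar: Closed white jar with a black cap, 54 mm wide, 60 mm tall. Leave alone. Origin at its underside.
There are look-alikes about, which are no part of the job. What is shaped like the push_block but yellow is not meant. What is shaped like the carrier but orange is not meant.

How it is judged (in metres and radians):
On the way:
1. the push block is gripped and lifted clear of the bench (height (world z) of push_block above 0.03 m and contact force between the fingers and push_block above 1 N), for 0.2 s.
At the end, for the whole second after the job is handed in: For the last second: carrier within 2 mm of the fence, square to 0.03 rad, both pins in over 4.5 mm, fence force over 1 N, flat on the plate with over 8 N on it (weight 3 to 5 N); the still, gripped block, within 0.3 rad of upright and clear of the stage, pushes it with over 5 N (value of joint each of pin_left, pin_right above 0.0045 m and angle between the x axis of carrier and the x axis of stage, either way round below 0.03 rad and angle between carrier's own z axis and vertical below 0.03 rad and x of carrier in the frame of stage above 0.013 m and z of carrier in the frame of stage below 0.052 m and contact force between carrier and fence above 1 N and contact force between carrier and plate above 8 N and contact force between push_block and carrier above 5 N and contact force between push_block and stage below 0.5 N and contact force between the fingers and push_block above 2 N and angle between push_block's own z axis and vertical below 0.3 rad and linear speed of each of carrier, push_block below 0.02 m/s); the arm keeps its last pose, push and grip.
It fails at once if the gripper or arm touches the carrier (contact force between any of the fingers, the arm and carrier above 0.5 N).
It fails at once if the mouse, cup or jar is moved by more than 20 mm (distance of any of mouse, screw_cup, jar from where it was at the start of the episode above 0.02 m).
It also fails if it takes over 56 s, if anything falls off the work surface, if the arm or the gripper's body presses on something with over 40 N, if the wrist force passes 120 N, or if a joint passes its speed limit or range.

## Working session

There is one attempt and no reset: what is moved stays moved. The work goes in short steps, Python scripts to look and compute and a shell command to move; the robot and the scene stay as the last step left them, time stands still between calls to the robot, and variables do not carry over. Pictures are saved under pics/ and viewed, and the job is handed in when it is done.

```bash
ls; mkdir -p pics; python3 - <<'E'
from rig import monitor, vision, r
import cv2, numpy as np
s=monitor.sense()
for k in s: print(k,s[k])
print([a for a in dir(r) if a[0]!='_'])
for n in("scene","top"):
    im,d=vision.grab_frame(n); cv2.imwrite(f'pics/{n}0.png',im); np.savez(f'pics/{n}0.npz',im=im,d=d)
    print(n,vision.camera_params(n))
E
```

```text
pics
clock 0.0
qpos [-1.15739183e+00  3.53617214e-01  1.63415892e+00 -3.22045539e-05
  1.15519480e+00 -2.38574312e-03]
qvel [ 4.66874390e-04 -1.85428559e-04  9.05066669e-04  1.63479762e-03
 -8.57221218e-04  7.61212197e-05]
joint_efforts [-1.01675487e-03 -6.05251622e+01 -3.42067623e+01 -1.38061189e-06
  9.37240839e-03 -6.72412227e-06]
eef_pos [ 252.23600379 -571.27515059  208.57041635]
tcp_rot [ 3.14156650e+00  1.37835025e-03 -1.15499308e+00]
contact_force [-0.27219872  0.91723461 -0.24043663]
wrist_torque [-0.0085861   0.01039353 -0.01102845]
opening 1.0005881021529974
['MotionError', 'grip_point_offset']
scene {'fx': 394.3151700561304, 'fy': 394.3151700561304, 'cx': 280.87260109308056, 'cy': 204.7281180187407, 'distortion': array([-0.0369348,  0.       ,  0.       ,  0.       ,  0.       ]), 'R': array([[ 0.64358656,  0.7653517 , -0.0057538 ],
       [ 0.62225575, -0.52760431, -0.5783005 ],
       [-0.445639  ,  0.3686061 , -0.81580354]]), 't': array([-396.15757821, -288.29161512, 1195.56550787])}
top {'fx': 505.97963391372474, 'fy': 505.97963391372474, 'cx': 278.8029250513165, 'cy': 214.86950029056612, 'distortion': array([0.03355375, 0.        , 0.        , 0.        , 0.        ]), 'R': array([[-0.02753948, -0.99961944,  0.00159748],
       [-0.98108977,  0.02672263, -0.19169967],
       [ 0.19158402, -0.00684658, -0.98145234]]), 't': array([  49.6509358 ,  591.5207044 , 1022.15584051])}
```

View pics/scene0.png

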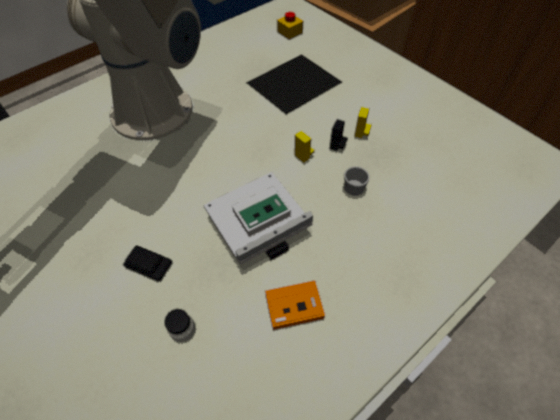

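View pics/top0.png

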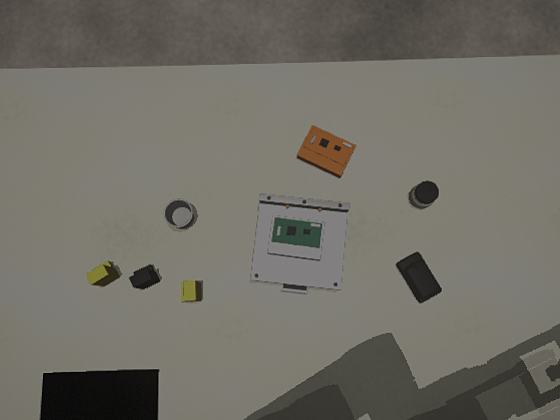

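Candidates: the black stepped block at scene (338,135) / top (145,276); the yellow look-alikes at top (103,272) and (191,290). Black is the one meant. The carrier is the grey block with the green board at top (297,235), and the orange one at (326,150) is a decoy. Next I'll enlarge a crop and measure.

```bash
cat > h.py <<'E'
import cv2, numpy as np
from rig import monitor, vision, r
def cam(n):
    c=vision.camera_params(n); K=np.array([[c['fx'],0,c['cx']],[0,c['fy'],c['cy']],[0,0,1]])
    return K,np.array(c['distortion']),np.array(c['R']),np.array(c['t'])
def world(n,d):
    K,D,R,t=cam(n); h,w=d.shape
    u,v=np.meshgrid(np.arange(w),np.arange(h))
    p=cv2.undistortPoints(np.stack([u,v],-1).reshape(-1,1,2).astype(float),K,D).reshape(h,w,2)
    P=np.dstack([p[...,0]*d,p[...,1]*d,d]).astype(float)
    W=(P-t)@R; W[d<=0]=np.nan
    return W
def ray(n,uv,z):  # pixel(s) to world at height z
    K,D,R,t=cam(n)
    p=cv2.undistortPoints(np.array(uv,float).reshape(-1,1,2),K,D).reshape(-1,2)
    q=np.c_[p,np.ones(len(p))]@R; o=-R.T@t
    return o+q*((z-o[2])/q[:,2])[:,None]
def proj(n,X):
    K,D,R,t=cam(n)
    return cv2.projectPoints(np.array(X,float).reshape(-1,3),cv2.Rodrigues(R)[0],t,K,D)[0].reshape(-1,2)
E
python3 - <<'E'
from h import *
T=np.load('pics/top0.npz'); S=np.load('pics/scene0.npz')
a=cv2.resize(T['im'][240:320,70:220],None,fx=5,fy=5,interpolation=cv2.INTER_CUBIC)
cv2.imwrite('pics/c1.png',a)
a=cv2.resize(S['im'][90:180,280:390],None,fx=6,fy=6,interpolation=cv2.INTER_CUBIC)
cv2.imwrite('pics/c2.png',a)
a=cv2.resize(T['im'][185:300,240:360],None,fx=5,fy=5,interpolation=cv2.INTER_CUBIC)
cv2.imwrite('pics/c3.png',a)
W=world('top',T['d'])
np.set_printoptions(precision=1,suppress=True,linewidth=200)
for uv in [(145,276),(103,272),(191,290),(297,235),(260,270),(330,205),(418,275),(180,214),(424,192),(297,252)]:
    print(uv,W[uv[1],uv[0]])
# block heights map
w=W[262:294,125:165]; print(np.round(w[::2,::2,2]).astype(int))
E
```

```text
(145, 276) [469.3 309.8  76.8]
(103, 272) [479.6 393.6  81.1]
(191, 290) [438.2 215.9  77.8]
(297, 235) [545.1  -3.   77.6]
(260, 270) [477.2  76.2  48.8]
(330, 205) [606.1 -74.1  80.9]
(418, 275) [ 459.4 -260.4   28.2]
(180, 214) [610.9 253.8   4.8]
(424, 192) [ 633.7 -279.    59.1]
(297, 252) [510.4  -2.   71.7]
[[                  -2                   -2                    1                   -4                   -3                    1                    3                    1                    1
                    -2                    1                    1                    5                   -6                    0                    2                   -1                    5
                    -2                    1]
 [                  -3                   -2                   -1 -9223372036854775808                    0                   -1                    0                    0                   -1
                    -1                   -1                    3                   26                   19                    0                   -5                  
[... 5409 characters left out ...]
                 -4                    1                    0                    1                    2                    2                    3                    1
                    -1                    3]
 [                  -3                   -3                   -4                   -2                   -1                    2                   -2                   -3                   -1
                    -1                   -2                   -2                   -2                   -6                    0                   -1                   -1                    0
                    -1                   -5]]<stdin>:14: RuntimeWarning: invalid value encountered in cast
```

View pics/c1.png

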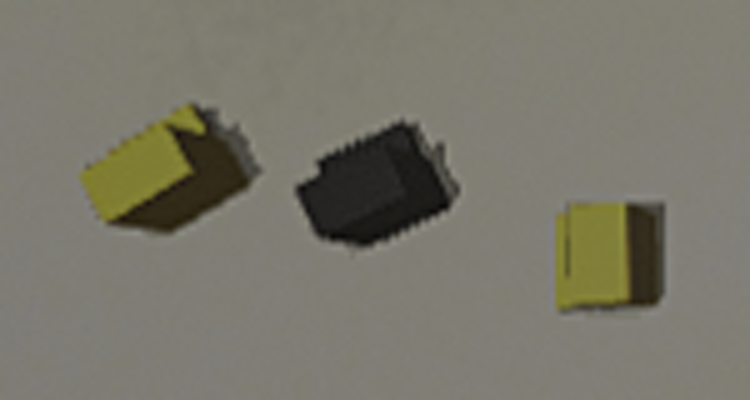

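View pics/c2.png

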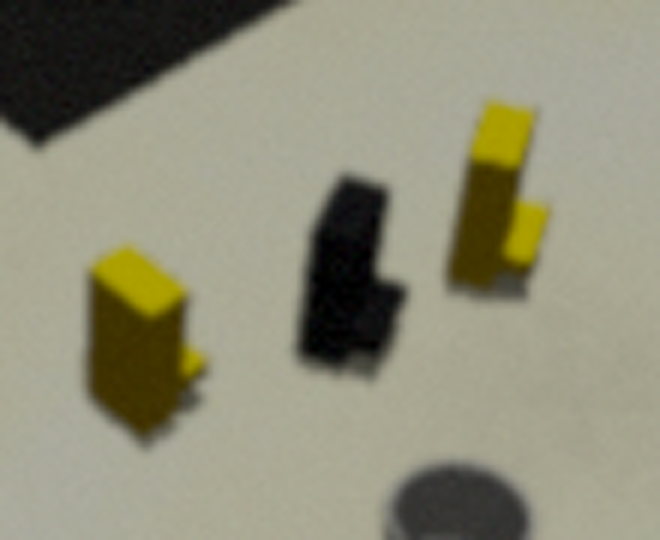

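View pics/c3.png

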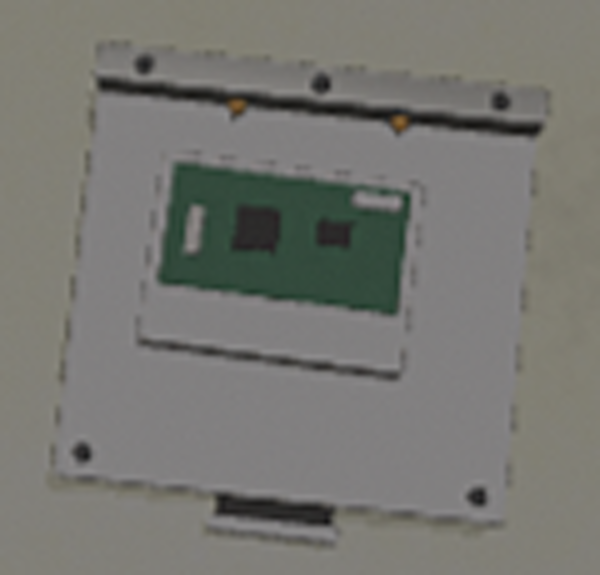

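The crops show one black stepped block (c1 ≈ (350,185)) with its lip facing up-left, standing between two yellow look-alikes. The carrier (c3 near edge (140,342)–(400,376)) lies on the plate, with the brass pins at c3 (237,105) and (400,122). Next I'll measure the poses.

```bash
cat > meas.py <<'E'
from h import *
import sys
np.set_printoptions(precision=2,suppress=True,linewidth=200)
def rect(P):
    (c,s,a)=cv2.minAreaRect(P.astype(np.float32)); return np.array(c),np.array(s),a
def cc(mask,uv):
    n,l=cv2.connectedComponents(mask.astype(np.uint8),connectivity=4); return l==l[uv[1],uv[0]]
def lines(n,segs,z):
    for (a,b) in segs:
        p=ray(n,[a,b],z); d=p[1]-p[0]; print(n,z,p[:,:2].ravel(),'len %.1f ang %.4f'%(np.hypot(*d[:2]),np.arctan2(d[1],d[0])))
if __name__=='__main__':
    T=np.load('pics/top0.npz'); W=world('top',T['d']); z=W[...,2]
    Z=cv2.medianBlur(np.nan_to_num(z).astype(np.float32),3)
    m=cc((Z>35),(297,235)); print('stage',rect(W[m][:,:2]),m.sum())
    m2=cc((Z>63)&(Z<86),(297,235)); print('carrier',rect(W[m2][:,:2]),m2.sum(),np.median(z[m2]))
    m3=cc((Z>63)&(Z<90),(330,205)); print('fence',rect(W[m3][:,:2]),m3.sum(),np.median(z[m3]))
    b=cc(Z>70,(145,276)); print('block',rect(W[b][:,:2]),b.sum(),np.median(z[b]),W[b][:,:2].mean(0))
    b=cc((Z>10),(145,276)); b&=(Z<32)&(Z>15); print('lip',W[b][:,:2].mean(0),np.median(z[b]))
    # c3 picks -> pixels
    f=lambda x,y:(x/5-0.4+240,y/5-0.4+185)
    lines('top',[(f(98,83),f(540,128))],78)
    lines('top',[(f(52,478),f(503,522)),(f(98,90),f(52,478)),(f(540,135),f(503,522))],50)
    lines('top',[(f(98,44),f(548,90))],80)
    lines('top',[(f(138,342),f(402,376)),(f(166,153),f(138,342)),(f(424,184),f(402,376)),(f(166,153),f(424,184))],74)
E
python3 meas.py
```

```text
stage (array([433.4 , -87.69]), array([0., 0.]), 0.0) 7826
carrier (array([nan, nan]), array([0., 0.]), 0.0) 2035 nan
fence (array([614.53, -18.58]), array([188.28,  19.99]), 82.19131469726562) 790 nan
block (array([465.47, 319.23]), array([24.4 , 39.08]), 24.999910354614258) 255 nan [nan nan]
lip [479.73 318.1 ] 25.44085841208813
top 78 [ 618.98   73.96  594.63 -110.72] len 186.3 ang -1.7019
top 50 [456.42  97.49 433.09 -90.3 ] len 189.2 ang -1.6944
top 50 [622.18  74.92 456.42  97.49] len 167.3 ang 3.0063
top 50 [ 597.19 -114.64  433.09  -90.3 ] len 165.9 ang 2.9943
top 80 [ 635.34   73.56  610.38 -114.64] len 189.9 ang -1.7026
top 74 [509.7   59.75 492.66 -48.8 ] len 109.9 ang -1.7265
top 74 [589.01  46.17 509.7   59.75] len 80.5 ang 2.9719
top 74 [572.85 -61.5  492.66 -48.8 ] len 81.2 ang 2.9845
top 74 [589.01  46.17 572.85 -61.5 ] len 108.9 ang -1.7198
```

```bash
cat > ov.py <<'E'
from h import *
def block_edges(x,y,z,a):
    c,s=np.cos(a),np.sin(a); Rz=np.array([[c,-s,0],[s,c,0],[0,0,1]])
    def box(x0,x1,z0,z1):
        v=np.array([[X,Y,Zz] for Zz in(z0,z1) for X,Y in((x0,-20),(x1,-20),(x1,20),(x0,20))],float)
        e=[(0,1),(1,2),(2,3),(3,0),(4,5),(5,6),(6,7),(7,4),(0,4),(1,5),(2,6),(3,7)]
        return [(v[i],v[j]) for i,j in e]
    E=box(-12,12,0,80)+box(12,28,14,26)
    return [(Rz@p+[x,y,z],Rz@q+[x,y,z]) for p,q in E]
def draw(im,n,E,win,f,col):
    x0,y0,x1,y1=win
    a=cv2.resize(im[y0:y1,x0:x1],None,fx=f,fy=f,interpolation=cv2.INTER_CUBIC)
    a=np.clip(a.astype(float)*1.8,0,255).astype(np.uint8); b=a.copy()
    for p,q in E:
        P=(proj(n,[p,q])-[x0,y0]+0.5)*f-0.5
        cv2.line(b,*[tuple(int(round(t)) for t in k) for k in P],col,1,cv2.LINE_AA)
    return np.hstack([a,b])
E
python3 - <<'E'
from ov import *
T=np.load('pics/top0.npz'); S=np.load('pics/scene0.npz')
E=block_edges(465.5,319.2,0,0.436)
a=draw(T['im'],'top',E,(120,255,170,300),8,(0,0,255))
b=draw(S['im'],'scene',E,(312,110,362,158),8,(0,0,255))
cv2.imwrite('pics/ov1.png',np.vstack([a,b])[:760])
cv2.imwrite('pics/ov1.png',cv2.resize(np.vstack([a,b]),None,fx=.8,fy=.8))
E
```

```text
(no output)
```

View pics/ov1.png

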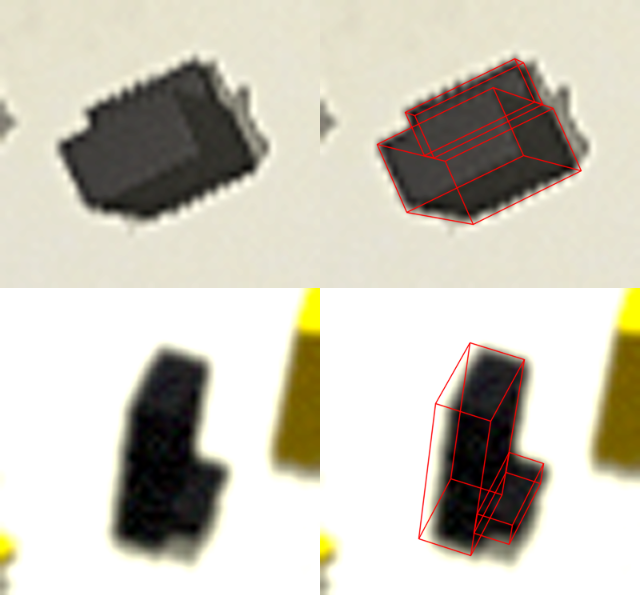

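```bash
cat > fit.py <<'E'
from ov import *
from scipy.optimize import minimize
def sil(n,p,win,f):
    x0,y0,x1,y1=win; m=np.zeros(((y1-y0)*f,(x1-x0)*f),np.uint8)
    E=block_edges(*p)
    for k in(0,12):
        P=np.array([v for e in E[k:k+12] for v in e]); uv=(proj(n,P)-[x0,y0]+.5)*f-.5
        h=cv2.convexHull((uv*16).astype(np.int32)); cv2.fillConvexPoly(m,h,1,shift=4)
    return cv2.resize(m.astype(np.float32),(x1-x0,y1-y0),interpolation=cv2.INTER_AREA)
def obs(im,win):
    x0,y0,x1,y1=win; g=im[y0:y1,x0:x1].max(2).astype(float)
    bg=np.median(g[g>np.percentile(g,50)]); fg=np.percentile(g,4); print('bg fg',bg,fg)
    return np.clip((bg-g)/(bg-fg),0,1)
def fit(views,p0,z=0):
    O=[(n,obs(im,w),w) for n,im,w in views]
    c=lambda q:sum(((cv2.GaussianBlur(sil(n,(q[0],q[1],z,q[2]/50),w,8),(0,0),.5)-o)**2).sum() for n,o,w in O)
    x0=[p0[0],p0[1],p0[2]*50]
    for i in range(3):
        S=np.array([x0]+[np.array(x0)+d for d in np.eye(3)*[4,4,6]]); r=minimize(c,x0,method='Nelder-Mead',options=dict(initial_simplex=S)); x0=r.x
    return r.x[0],r.x[1],r.x[2]/50,r.fun
if __name__=='__main__':
    T=np.load('pics/top0.npz')['im']; S=np.load('pics/scene0.npz')['im']
    wt=(122,257,165,297); ws=(322,110,355,158)
    t=('top',T,wt); s=('scene',S,ws)
    for v in([t],[s],[t,s]): print(fit(v,(465.5,319.2,.436)))
E
python3 fit.py
```

```text
bg fg 129.0 26.0
(np.float64(466.2321219979344), np.float64(319.0439833808359), np.float64(0.417274436183173), np.float64(13.392019400529916))
bg fg 170.0 6.0
(np.float64(470.2252347934639), np.float64(319.92960229899035), np.float64(0.5227622988834413), np.float64(11.30642054917266))
bg fg 129.0 26.0
bg fg 170.0 6.0
(np.float64(467.5703769075183), np.float64(319.61274990507576), np.float64(0.47908231142776964), np.float64(49.75792098039233))
```

Top-camera fit of the block: (466, 319) mm, yaw ≈ 0.42. The sizes check out, and the scene camera agrees within about 4 mm. Stage: origin (553.7, -11.1), yaw -0.134. Carrier: stage x -13.8, y +8, skew about -0.02. I'll grip across the 40 mm faces, with the tool yaw at about -1.146.

```bash
cat > go.py <<'E'
import sys,numpy as np
from rig import monitor
from scipy.spatial.transform import Rotation as Ro
s=monitor.sense(); p=s['eef_pos']; R=Ro.from_euler('xyz',s['tcp_rot'])
if __name__=='__main__':
    np.set_printoptions(precision=4,suppress=True)
    print('t %.2f'%s['clock'],p,s['tcp_rot'],'F',s['contact_force'],'M',s['wrist_torque'],'open %.3f'%s['opening'])
    if len(sys.argv)>1:
        x,y,z,yaw=map(float,sys.argv[1:5])
        Rt=Ro.from_euler('xyz',[np.pi,0,yaw])
        print('dp',R.inv().apply(np.array([x,y,z])-p),'ang',(R.inv()*Rt).as_rotvec())
E
python3 go.py 466.2 319 200 -1.146
```

```text
t 0.10 [ 252.2474 -571.3404  208.6187] [ 3.1416  0.0013 -1.155 ] F [ 0.4645 -0.9     0.5425] M [ 0.0058 -0.0086  0.0205] open 1.001
dp [-728.0631 -555.328     9.5382] ang [-0.      0.0013 -0.009 ]
```

```bash
python3 -m inch '[{"dp":[-728,-555,9],"angular":[0,0,-0.009],"fingers":0},{"dp":[-728,-555,9],"angular":[0,0,-0.009],"fingers":0},{"dp":[-728,-555,9],"angular":[0,0,-0.009],"fingers":0},{"dp":[-728,-555,9],"angular":[0,0,-0.009],"fingers":0},{"dp":[-728,-555,9],"angular":[0,0,-0.009],"fingers":0},{"dp":[-728,-555,9],"angular":[0,0,-0.009],"fingers":0},{"dp":[-728,-555,9],"angular":[0,0,-0.009],"fingers":0},{"dp":[-728,-555,9],"angular":[0,0,-0.009],"fingers":0},{"dp":[-728,-555,9],"angular":[0,0,-0.009],"fingers":0},{"dp":[-728,-555,9],"angular":[0,0,-0.009],"fingers":0},{"dp":[-728,-555,9],"angular":[0,0,-0.009],"fingers":0},{"dp":[-728,-555,9],"angular":[0,0,-0.009],"fingers":0}]'; python3 go.py 466.2 319 200 -1.146
```

```text
clock: 1.1
eef_pos: [368.9, -83.7, 204.4]
tcp_rot: [-3.141, -0.0, -1.146]
contact_force: [1.3, -1.0, -0.6]
opening: 1.0
t 1.10 [368.882  -83.6817 204.4315] [-3.1413 -0.0002 -1.1465] F [ 1.3384 -0.9649 -0.5957] M [ 0.0198 -0.0419 -0.0422] open 1.000
dp [-326.9123 -254.4636    4.4318] ang [-0.0003 -0.0002 -0.0005]
```

```bash
python3 -m inch '[{"dp":[-327,-254,4],"angular":[0,0,0],"fingers":0},{"dp":[-327,-254,4],"angular":[0,0,0],"fingers":0},{"dp":[-327,-254,4],"angular":[0,0,0],"fingers":0},{"dp":[-327,-254,4],"angular":[0,0,0],"fingers":0},{"dp":[-327,-254,4],"angular":[0,0,0],"fingers":0},{"dp":[-327,-254,4],"angular":[0,0,0],"fingers":0},{"dp":[-327,-254,4],"angular":[0,0,0],"fingers":0},{"dp":[-327,-254,4],"angular":[0,0,0],"fingers":0},{"dp":[-327,-254,4],"angular":[0,0,0],"fingers":0},{"dp":[-327,-254,4],"angular":[0,0,0],"fingers":0},{"dp":[-327,-254,4],"angular":[0,0,0],"fingers":0},{"dp":[-327,-254,4],"angular":[0,0,0],"fingers":0}]'; python3 go.py 466.2 319 25 -1.146
```

```text
clock: 2.1
eef_pos: [465.5, 318.7, 199.6]
tcp_rot: [3.141, -0.0, -1.143]
contact_force: [0.2, -0.9, 0.4]
opening: 0.997
t 2.10 [465.5433 318.7109 199.5651] [ 3.1406 -0.0002 -1.1433] F [ 0.2428 -0.912   0.3954] M [-0.0047  0.0579 -0.0098] open 0.997
dp [ -0.0186  -0.8969 174.5643] ang [ 0.001  -0.0002  0.0027]
```

```bash
python3 -m inch '[{"dp":[0,-1,60],"angular":[0,0,0.003],"fingers":0},{"dp":[0,-1,105],"angular":[0,0,0.003],"fingers":0},{"dp":[0,-1,105],"angular":[0,0,0.003],"fingers":0},{"dp":[0,-1,105],"angular":[0,0,0.003],"fingers":0},{"dp":[0,-1,105],"angular":[0,0,0.003],"fingers":0}]'; python3 go.py 466.2 319 25 -1.146; python3 - <<'E'
from ov import *
E=block_edges(466.2,319,0,.425)
out=[]
for n,w in(("scene",(290,60,390,170)),("top",(70,200,220,310))):
    im,d=vision.grab_frame(n); f=4
    a=draw(im,n,E,w,f,(0,0,255)); out.append(a[:, :a.shape[1]//2] if n=="top" else a[:, :a.shape[1]//2])
h=min(o.shape[0] for o in out)
cv2.imwrite('pics/g1.png',cv2.resize(np.hstack([o[:h] for o in out]),None,fx=.8,fy=.8))
E
```

```text
clock: 2.52
eef_pos: [465.9, 316.0, 94.8]
tcp_rot: [3.139, -0.001, -1.15]
contact_force: [0.3, 0.3, 0.2]
opening: 1.0
t 2.52 [465.875  316.0092  94.8037] [ 3.1386 -0.0006 -1.1498] F [0.3417 0.3473 0.2364] M [ 0.0518  0.0259 -0.0066] open 1.000
dp [-2.6408 -1.7264 69.7973] ang [ 0.003  -0.0006 -0.0038]
```

View pics/g1.png

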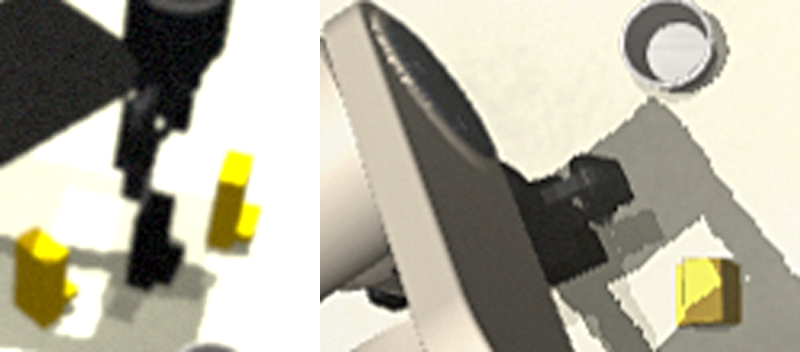

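The scene crop shows the block at (150,235) directly below the open fingers, clear of both yellow blocks. I'll descend and close.

```bash
python3 go.py 466.2 319 25 -1.146; python3 -m inch '[{"dp":[0,0,35],"angular":[0,0,0],"fingers":0},{"dp":[0,0,60],"angular":[0,0,0],"fingers":0},{"dp":[0,0,69.5],"angular":[0,0,0],"fingers":0},{"dp":[0,0,69.5],"angular":[0,0,0],"fingers":0},{"dp":[0,0,69.5],"angular":[0,0,0],"fingers":0}]'; python3 go.py 466.2 319 25 -1.146
```

```text
t 2.62 [467.7541 317.5238  97.1365] [-3.1395  0.0003 -1.1496] F [-0.4827 -1.1187  0.3194] M [0.0131 0.0645 0.0519] open 0.998
dp [-1.9605  0.9688 72.1352] ang [-0.0021  0.0003 -0.0036]
clock: 3.03
eef_pos: [467.5, 317.9, 27.3]
tcp_rot: [-3.14, 0.0, -1.149]
contact_force: [-0.1, -0.0, -0.0]
opening: 1.001
t 3.03 [467.5232 317.86    27.2644] [-3.1403  0.0002 -1.1491] F [-0.0947 -0.021  -0.0412] M [-0.012   0.0328 -0.0631] open 1.001
dp [-1.5812  0.7436  2.2638] ang [-0.0013  0.0002 -0.0031]
```

```bash
python3 -m inch '[{"dp":[-1,1,2],"angular":[0,0,0],"fingers":60},{"dp":[-1,1,2],"angular":[0,0,0],"fingers":120},{"dp":[-1,1,2],"angular":[0,0,0],"fingers":255},{"dp":[-1,1,2],"angular":[0,0,0],"fingers":255},{"dp":[-1,1,2],"angular":[0,0,0],"fingers":255},{"dp":[-1,1,2],"angular":[0,0,0],"fingers":255},{"dp":[-1,1,2],"angular":[0,0,0],"fingers":255},{"dp":[-1,1,2],"angular":[0,0,0],"fingers":255}]' 110; python3 go.py 466.2 319 25 -1.146
```

```text
clock: 3.7
eef_pos: [465.9, 318.6, 25.0]
tcp_rot: [-3.14, 0.001, -1.149]
contact_force: [-0.9, 0.9, 7.1]
opening: 0.451
t 3.70 [465.949  318.605   24.9966] [-3.14    0.0006 -1.149 ] F [-0.9014  0.9188  7.08  ] M [ 0.0623  0.2384 -0.032 ] open 0.451
dp [-0.2576 -0.3908 -0.0026] ang [-0.0016  0.0006 -0.003 ]
```

The opening is 38 mm, so the stem is gripped. Lifting.

```bash
python3 -m inch '[{"dp":[0,0,-20],"angular":[0,0,0],"fingers":255},{"dp":[0,0,-55],"angular":[0,0,0],"fingers":255},{"dp":[0,0,-95],"angular":[0,0,0],"fingers":255},{"dp":[0,0,-135],"angular":[0,0,0],"fingers":255},{"dp":[0,0,-150],"angular":[0,0,0],"fingers":255},{"dp":[0,0,-150],"angular":[0,0,0],"fingers":255}]' 110; python3 go.py 455.7 1 175 -1.705
```

```text
clock: 4.2
eef_pos: [467.8, 319.5, 178.9]
tcp_rot: [-3.134, 0.001, -1.149]
contact_force: [0.5, 1.3, -1.4]
opening: 0.45
t 4.20 [467.7958 319.5481 178.9134] [-3.1335  0.0014 -1.1489] F [ 0.5306  1.3371 -1.3886] M [-0.0328 -0.0854  0.0098] open 0.450
dp [285.6739 141.4895   2.3802] ang [-0.0075  0.0036  0.556 ]
```

```bash
python3 go.py 483 3.5 175 -1.705;  python3 -m inch '[{"dp":[294,115,2],"angular":[-0.007,0.003,0.556],"fingers":255},{"dp":[294,115,2],"angular":[-0.007,0.003,0.556],"fingers":255},{"dp":[294,115,2],"angular":[-0.007,0.003,0.556],"fingers":255},{"dp":[294,115,2],"angular":[-0.007,0.003,0.556],"fingers":255},{"dp":[294,115,2],"angular":[-0.007,0.003,0.556],"fingers":255},{"dp":[294,115,2],"angular":[-0.007,0.003,0.556],"fingers":255},{"dp":[294,115,2],"angular":[-0.007,0.003,0.556],"fingers":255},{"dp":[294,115,2],"angular":[-0.007,0.003,0.556],"fingers":255},{"dp":[294,115,2],"angular":[-0.007,0.003,0.556],"fingers":255},{"dp":[294,115,2],"angular":[-0.007,0.003,0.556],"fingers":255},{"dp":[294,115,2],"angular":[-0.007,0.003,0.556],"fingers":255},{"dp":[294,115,2],"angular":[-0.007,0.003,0.556],"fingers":255}]' 110; python3 go.py 483 3.5 175 -1.705
```

```text
t 4.20 [467.7958 319.5481 178.9134] [-3.1335  0.0014 -1.1489] F [ 0.5306  1.3371 -1.3886] M [-0.0328 -0.0854  0.0098] open 0.450
dp [294.5711 115.5599   2.5778] ang [-0.0075  0.0036  0.556 ]
clock: 5.2
eef_pos: [480.5, 3.6, 171.4]
tcp_rot: [3.135, -0.005, -1.704]
contact_force: [0.9, 0.9, -0.5]
opening: 0.457
t 5.20 [480.5146   3.5502 171.4358] [ 3.135  -0.0046 -1.704 ] F [ 0.9027  0.8534 -0.4852] M [ 0.0128 -0.0036 -0.0223] open 0.457
dp [-0.2641 -2.4463 -3.5818] ang [ 0.0066 -0.0046  0.0009]
```

```bash
python3 -m inch '[{"dp":[0,-2,30],"angular":[0,0,0],"fingers":255},{"dp":[0,-2,50],"angular":[0,0,0],"fingers":255},{"dp":[0,-2,50],"angular":[0,0,0],"fingers":255},{"dp":[0,-2,50],"angular":[0,0,0],"fingers":255},{"dp":[0,-2,50],"angular":[0,0,0],"fingers":255}]' 110; python3 - <<'E'
from ov import *
import go
p=go.p; a=go.s['tcp_rot'][2]+np.pi/2
print(p,go.s['tcp_rot'])
E=block_edges(p[0],p[1],p[2]-25,a)
for n,w in(("scene",(170,120,350,280)),("top",(200,150,400,320))):
    im,d=vision.grab_frame(n); f=4; np.savez(f'pics/{n}1.npz',im=im,d=d)
    b=draw(im,n,E,w,f,(0,0,255)); cv2.imwrite(f'pics/h_{n}.png',b[:, b.shape[1]//2:])
E
python3 go.py
```

```text
clock: 5.62
eef_pos: [483.0, 2.9, 122.6]
tcp_rot: [3.136, -0.005, -1.704]
contact_force: [-0.0, -0.4, -1.6]
opening: 0.457
[482.9932843    2.89100214 122.63415898] [ 3.13630402 -0.00462013 -1.70374045]
t 5.72 [483.4813   2.5789 123.1157] [ 3.1378 -0.0044 -1.7043] F [ 0.5175  0.1149 -0.7116] M [-0.0404 -0.0463 -0.0209] open 0.455
```

View pics/h_scene.png

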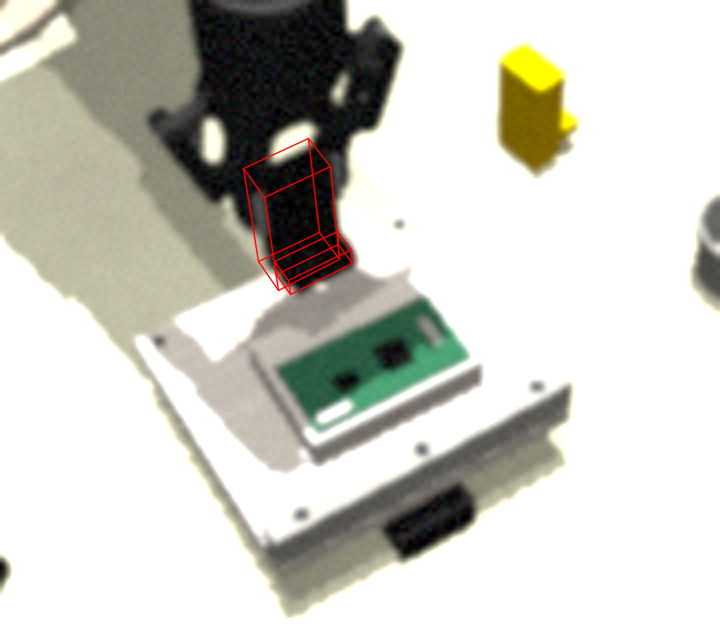

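View pics/h_top.png

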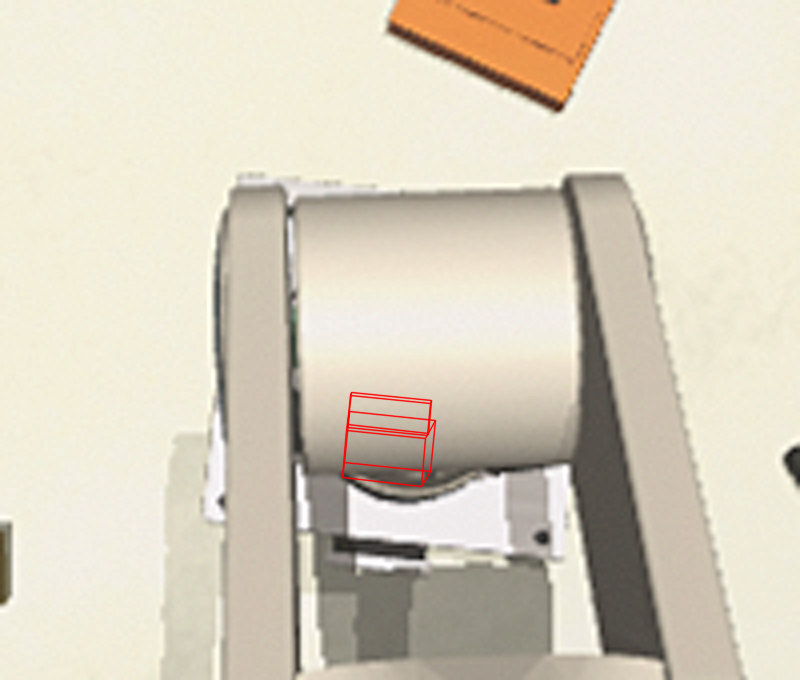

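The scene view shows the gripped block upright at about (300,230), with its lip facing the carrier. The arm hides the stage in the top view. I'll check the scene camera against the carrier and stage model.

```bash
cat >> ov.py <<'E'
def rectE(o,yaw,x0,x1,y0,y1,z):
    c,s=np.cos(yaw),np.sin(yaw); P=[np.array([o[0]+c*x-s*y,o[1]+s*x+c*y,z]) for x,y in((x0,y0),(x1,y0),(x1,y1),(x0,y1))]
    return [(P[i],P[(i+1)%4]) for i in range(4)]
E
python3 - <<'E'
from ov import *
so=(553.7,-11.1); E=rectE(so,-.134,-110,70,-95,95,50)+rectE(so,-.134,55,70,-95,95,80)+rectE((541.05,-1.1),-.157,-40,40,-55,55,74)
for n,w,f,i in(("scene",(195,160,325,265),6,0),("top",(240,185,360,300),6,0)):
    im=np.load(f'pics/{n}{i}.npz')['im']
    b=draw((im*.8).astype(np.uint8),n,E,w,f,(0,0,255)); cv2.imwrite(f'pics/k_{n}.png',b[:, b.shape[1]//2:])
E
```

```text
(no output)
```

View pics/k_scene.png

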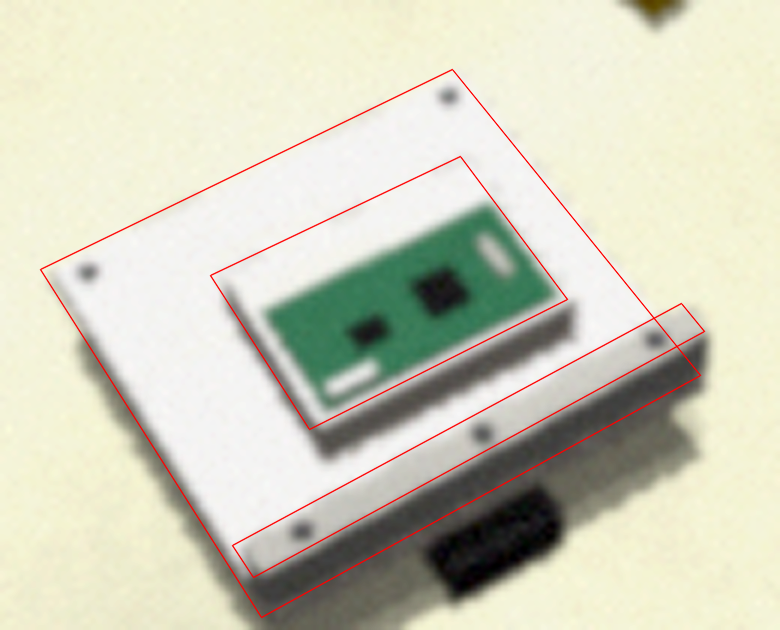

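View pics/k_top.png

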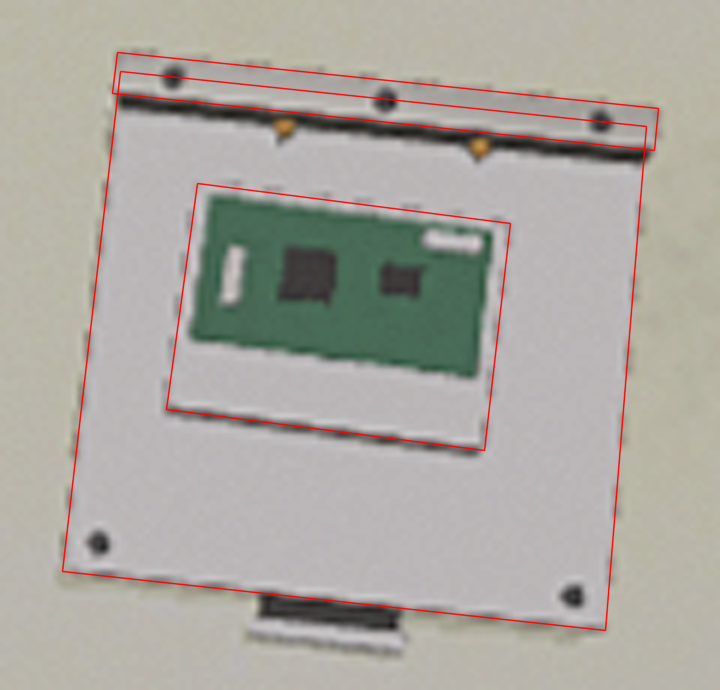

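The model matches both images within about 1 px (2 mm). Descending to 4 mm over the step height.

```bash
python3 -m inch '[{"dp":[0,0,15],"angular":[0,0,0],"fingers":255},{"dp":[0,0,28],"angular":[0,0,0],"fingers":255},{"dp":[0,0,34],"angular":[0,0,0],"fingers":255},{"dp":[0,0,34],"angular":[0,0,0],"fingers":255},{"dp":[0,0,34],"angular":[0,0,0],"fingers":255}]' 110; python3 - <<'E'
from ov import *
import go
p=go.p; a=go.s['tcp_rot'][2]+np.pi/2
E=block_edges(p[0],p[1],p[2]-25,a)+rectE((541.05,-1.1),-.157,-40,40,-55,55,74)
n,w="scene",(205,120,305,235)
im,d=vision.grab_frame(n); f=5; np.savez(f'pics/{n}2.npz',im=im,d=d)
b=draw(im,n,E,w,f,(0,0,255)); b=cv2.resize(b,None,fx=.8,fy=.8);cv2.imwrite(f'pics/i_{n}.png',b)
E
python3 go.py
```

```text
clock: 6.13
eef_pos: [482.6, 2.1, 88.4]
tcp_rot: [3.136, -0.005, -1.705]
contact_force: [0.2, -0.7, -1.4]
opening: 0.453
t 6.18 [482.8633   2.0612  88.6292] [ 3.1368 -0.0046 -1.7049] F [-0.7961 -0.4201 -1.0188] M [-0.0072 -0.0363  0.0204] open 0.454
```

View pics/i_scene.png

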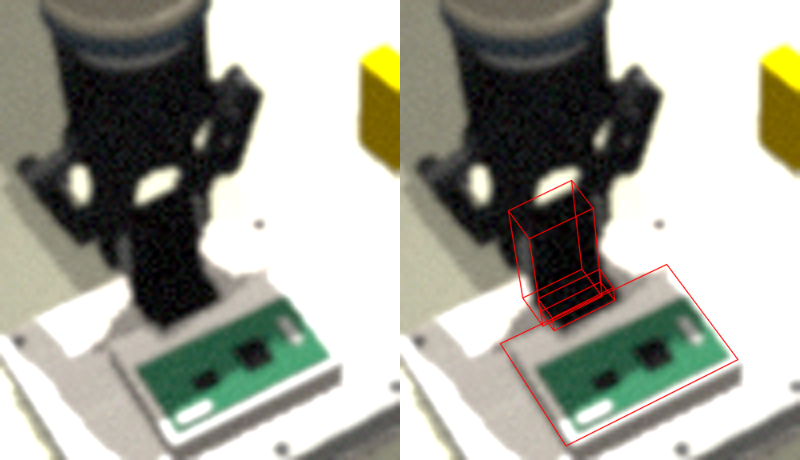

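The lip hovers over the bare strip with nothing touching. Advancing to touch the near side.

```bash
python3 -m inch '[{"dp":[0,-2,0],"angular":[0,0,0],"fingers":255},{"dp":[0,-4,0],"angular":[0,0,0],"fingers":255},{"dp":[0,-5,0],"angular":[0,0,0],"fingers":255},{"dp":[0,-6,0],"angular":[0,0,0],"fingers":255},{"dp":[0,-6,0],"angular":[0,0,0],"fingers":255}]' 110;python3 go.py;  python3 -m inch '[{"dp":[0,-1,0],"angular":[0,0,0],"fingers":255},{"dp":[0,-2,0],"angular":[0,0,0],"fingers":255},{"dp":[0,-3,0],"angular":[0,0,0],"fingers":255},{"dp":[0,-3,0],"angular":[0,0,0],"fingers":255}]' 110;python3 go.py
```

```text
clock: 6.6
eef_pos: [488.5, 1.2, 87.9]
tcp_rot: [3.136, -0.005, -1.705]
contact_force: [-0.8, 0.8, -0.4]
opening: 0.456
t 6.60 [488.4548   1.2066  87.9463] [ 3.1359 -0.0047 -1.7051] F [-0.8386  0.8168 -0.4341] M [0.0306 0.076  0.0316] open 0.456
clock: 6.93
eef_pos: [491.4, 0.8, 87.8]
tcp_rot: [3.136, -0.005, -1.705]
contact_force: [-0.8, -0.4, -1.4]
opening: 0.456
t 6.93 [491.359    0.8341  87.765 ] [ 3.1358 -0.0047 -1.705 ] F [-0.8111 -0.4367 -1.3666] M [0.0243 0.0821 0.0525] open 0.456
```

```bash
for i in 1 2 3 4; do python3 -m inch '[{"dp":[0,0,0.5],"angular":[0,0,0],"fingers":255},{"dp":[0,0,1],"angular":[0,0,0],"fingers":255},{"dp":[0,0,1],"angular":[0,0,0],"fingers":255}]' >/dev/null;python3 go.py; done
```

```text
t 7.18 [491.3392   0.8374  86.762 ] [ 3.1361 -0.0047 -1.7049] F [ 0.1533  0.4049 -0.8496] M [-0.0199 -0.003  -0.0222] open 0.450
t 7.43 [491.2144   0.827   85.7268] [ 3.1359 -0.0047 -1.705 ] F [ 0.2229  0.1408 -1.5655] M [ 0.0177 -0.0133  0.0675] open 0.455
t 7.68 [491.2706   0.8388  85.1029] [ 3.1359 -0.0047 -1.705 ] F [-1.1584 -0.466   3.2907] M [-0.0286  0.2757 -0.0128] open 0.449
t 7.93 [491.2508   0.9086  84.8997] [ 3.1359 -0.0046 -1.705 ] F [-6.2153  0.8309 15.1581] M [-0.1419  0.9238 -0.0801] open 0.452
```

Touchdown is at TCP z ≈ 85, as predicted. I'll ease the down force a little and push toward the fence.

```bash
python3 -m inch '[{"dp":[0,-1,-0.5],"angular":[0,0,0],"fingers":255},{"dp":[0,-3,-0.5],"angular":[0,0,0],"fingers":255},{"dp":[0,-5,-0.5],"angular":[0,0,0],"fingers":255},{"dp":[0,-6,-0.5],"angular":[0,0,0],"fingers":255},{"dp":[0,-6,-0.5],"angular":[0,0,0],"fingers":255}]';python3 go.py; python3 -m inch '[{"dp":[0,-2,0],"angular":[0,0,0],"fingers":255},{"dp":[0,-4,0],"angular":[0,0,0],"fingers":255},{"dp":[0,-6,0],"angular":[0,0,0],"fingers":255},{"dp":[0,-8,0],"angular":[0,0,0],"fingers":255},{"dp":[0,-8,0],"angular":[0,0,0],"fingers":255}]';python3 go.py
python3 - <<'E'
from ov import *
import go
p=go.p; a=go.s['tcp_rot'][2]+np.pi/2
E=block_edges(p[0],p[1],p[2]-25,a)+rectE((553.7,-11.1),-.134,55,70,-95,95,80)
n,w="scene",(195,120,325,250)
im,d=vision.grab_frame(n); f=6; np.savez(f'pics/{n}3.npz',im=im,d=d)
b=draw((im*.7).astype(np.uint8),n,E,w,f,(0,0,255)); b=cv2.resize(b[:,b.shape[1]//2:],None,fx=.75,fy=.75);cv2.imwrite(f'pics/j_{n}.png',b)
E
```

```text
clock: 8.35
eef_pos: [497.6, -0.0, 85.0]
tcp_rot: [3.136, -0.005, -1.705]
contact_force: [-2.8, 0.6, 10.1]
opening: 0.447
t 8.35 [497.5615  -0.0065  84.9697] [ 3.1364 -0.0047 -1.7049] F [-2.773   0.6434 10.0629] M [-0.1709  0.3422 -0.0412] open 0.447
clock: 8.77
eef_pos: [505.7, -1.1, 85.0]
tcp_rot: [3.137, -0.005, -1.705]
contact_force: [-1.7, -0.7, 8.8]
opening: 0.458
t 8.77 [505.6967  -1.102   84.9711] [ 3.1367 -0.0047 -1.7049] F [-1.736  -0.7438  8.7969] M [-0.1434  0.2702 -0.0248] open 0.458
```

View pics/j_scene.png

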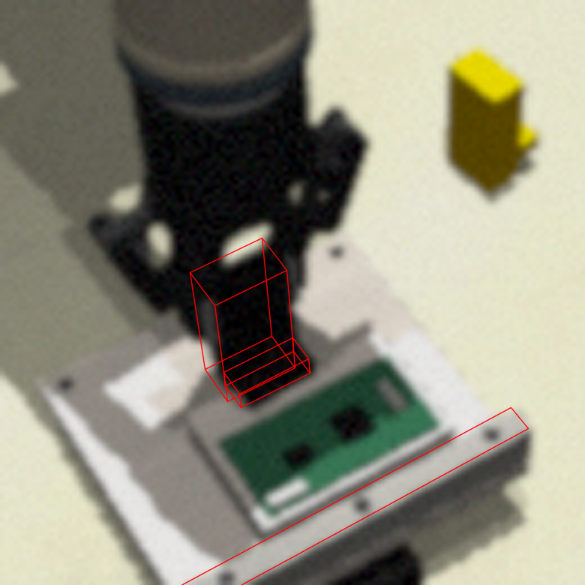

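```bash
python3 -m inch '[{"dp":[0,-2,0],"angular":[0,0,0],"fingers":255},{"dp":[0,-4,0],"angular":[0,0,0],"fingers":255},{"dp":[0,-6,0],"angular":[0,0,0],"fingers":255},{"dp":[0,-6,0],"angular":[0,0,0],"fingers":255}]';python3 go.py; for i in 1 2 ; do python3 -m inch '[{"dp":[0,-1,0],"angular":[0,0,0],"fingers":255},{"dp":[0,-2,0],"angular":[0,0,0],"fingers":255},{"dp":[0,-2,0],"angular":[0,0,0],"fingers":255}]' >/dev/null;python3 go.py; done
```

```text
clock: 9.15
eef_pos: [510.7, -1.8, 85.0]
tcp_rot: [3.135, -0.005, -1.705]
contact_force: [-5.4, 1.4, 13.2]
opening: 0.453
t 9.15 [510.6806  -1.8114  84.9946] [ 3.1349 -0.0048 -1.7049] F [-5.4248  1.3636 13.2437] M [-0.1306  0.8738  0.0805] open 0.453
t 9.40 [512.0045  -1.9788  85.0292] [ 3.1338 -0.0049 -1.7049] F [-8.4285  1.7072 16.7243] M [-0.0635  1.3484  0.0344] open 0.454
t 9.65 [513.6351  -2.1923  85.0361] [ 3.1331 -0.0049 -1.7049] F [-9.6761  1.6772 18.2548] M [0.0557 1.5377 0.071 ] open 0.457
```

```bash
for i in 1 2 3; do python3 -m inch '[{"dp":[0,-1,0],"angular":[0,0,0],"fingers":255},{"dp":[0,-2,0],"angular":[0,0,0],"fingers":255},{"dp":[0,-2,0],"angular":[0,0,0],"fingers":255}]' >/dev/null;python3 go.py; done
```

```text
t 9.90 [515.0272  -2.4147  85.0432] [ 3.132  -0.005  -1.7048] F [-11.7517   2.218   20.9705] M [ 0.1324  1.9914 -0.0079] open 0.454
t 10.15 [515.3684  -2.4001  85.1075] [ 3.1288 -0.0049 -1.7051] F [-18.5263   5.1959  29.6455] M [0.3452 3.0994 0.036 ] open 0.454
t 10.40 [515.7518  -2.3016  85.1882] [ 3.1257 -0.0048 -1.7053] F [-24.3607   6.1503  36.3831] M [ 0.604   4.2657 -0.0565] open 0.455
```

The push has stalled firmly, so it is probably seated. I'll ease the down force and look.

```bash
python3 -m inch '[{"dp":[0,0,-0.5],"angular":[0,0,0],"fingers":255},{"dp":[0,0,-1],"angular":[0,0,0],"fingers":255},{"dp":[0,0,-1],"angular":[0,0,0],"fingers":255}]' >/dev/null;python3 go.py; python3 - <<'E'
from ov import *
import go
p=go.p; a=go.s['tcp_rot'][2]+np.pi/2
so=(553.7,-11.1); ex=np.array([np.cos(-.134),np.sin(-.134)]); ey=np.array([-ex[1],ex[0]])
co=np.array(so)+15*ex+8*ey
E=rectE(so,-.134,55,70,-95,95,80)+rectE(co,-.134,-40,40,-55,55,74)
for n,w in(("scene",(195,120,325,260)),("top",(230,180,370,300))):
    im,d=vision.grab_frame(n); f=6; np.savez(f'pics/{n}4.npz',im=im,d=d)
    b=draw((im*.8).astype(np.uint8),n,E,w,f,(0,0,255)); b=cv2.resize(b[:,:] if n=='scene' else b,None,fx=.5,fy=.5,interpolation=cv2.INTER_AREA);cv2.imwrite(f'pics/l_{n}.png',b)
E
```

```text
t 10.65 [515.7922  -2.3238  85.3397] [ 3.1261 -0.0049 -1.7051] F [-19.172    6.0697  23.5955] M [0.7385 3.4943 0.0609] open 0.453
```

View pics/l_scene.png

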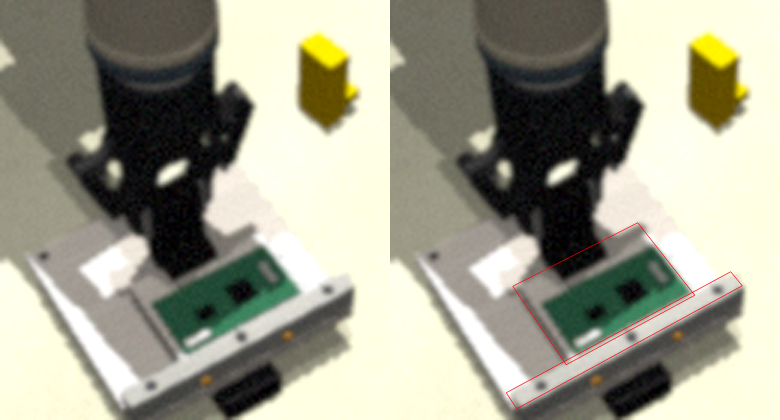

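View pics/l_top.png

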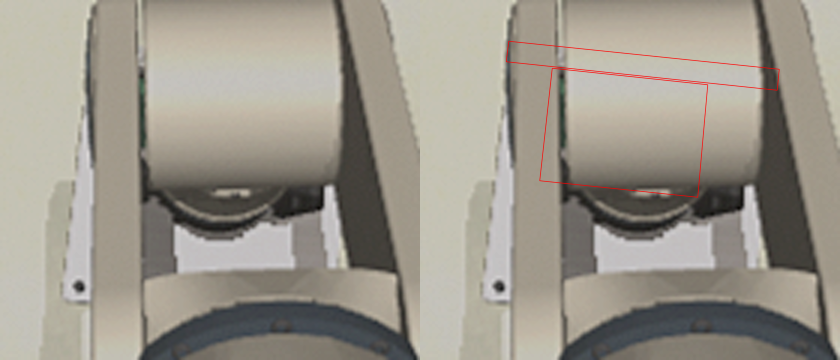

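In the scene view both brass pin ends stand out behind the fence at (205,380) and (288,336), and the carrier looks flush. Enlarging that region to check.

```bash
python3 - <<'E'
import numpy as np,cv2
im=np.load('pics/scene4.npz')['im']
a=cv2.resize(im[198:255,230:316],None,fx=9,fy=9,interpolation=cv2.INTER_CUBIC); a=np.clip(a*1.3,0,255).astype(np.uint8)
cv2.imwrite('pics/m.png',a)
E
```

```text
(no output)
```

View pics/m.png

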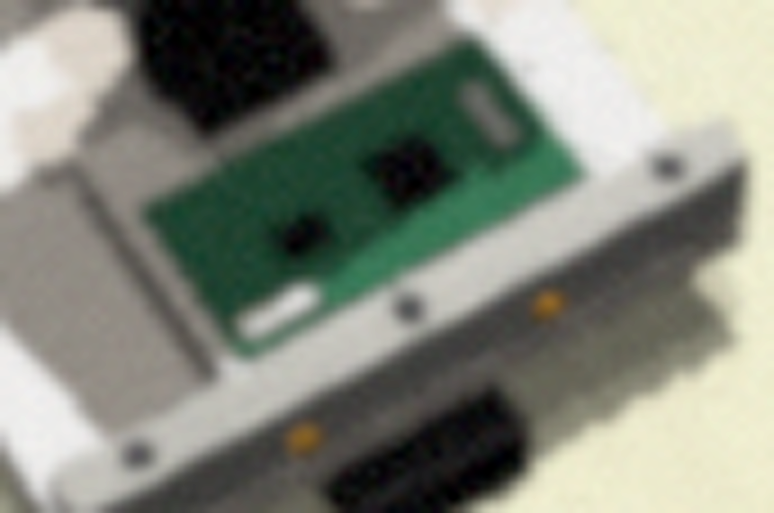

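```bash
cat > board.py <<'E'
from h import *
import sys
def quad(im):
    f=4; b=cv2.resize(im[150:260,200:330],None,fx=f,fy=f,interpolation=cv2.INTER_CUBIC)
    hsv=cv2.cvtColor(b,cv2.COLOR_BGR2HSV); m=cv2.inRange(hsv,(60,90,20),(95,255,255))
    m=cv2.morphologyEx(m,cv2.MORPH_CLOSE,np.ones((25,25)))
    cs=max(cv2.findContours(m,cv2.RETR_EXTERNAL,cv2.CHAIN_APPROX_NONE)[0],key=cv2.contourArea)[:,0].astype(float)
    q=cv2.approxPolyDP(cs.astype(np.float32),12,True)[:,0]
    # refine: fit line to middle of each side
    L=[]
    for i in range(len(q)):
        p0,p1=q[i],q[(i+1)%len(q)]; d=(p1-p0)/np.linalg.norm(p1-p0); n=np.array([-d[1],d[0]]); l=np.linalg.norm(p1-p0)
        t=(cs-p0)@d; o=abs((cs-p0)@n); s=cs[(t>.12*l)&(t<.88*l)&(o<6)].astype(np.float32)
        vx,vy,x,y=cv2.fitLine(s,cv2.DIST_HUBER,0,.01,.01).ravel(); L.append((x,y,vx,vy))
    C=[]
    for i in range(len(L)):
        a,b2=L[i-1],L[i]; A=np.array([[a[2],-b2[2]],[a[3],-b2[3]]]); k=np.linalg.solve(A,[b2[0]-a[0],b2[1]-a[1]]); C.append([a[0]+k[0]*a[2],a[1]+k[0]*a[3]])
    return (np.array(C)+.5)/f-.5+[200,150]
np.set_printoptions(precision=2,suppress=True)
W=[]
for i in sys.argv[1:]:
    q=quad(np.load(f'pics/scene{i}.npz')['im']); w=ray('scene',q,78)[:,:2]
    k=np.argmax(w@[-1,1]); w=np.roll(w,-k,0); W.append(w); print(i,len(q),q.ravel(),w.ravel(),[round(float(np.linalg.norm(w[j]-w[(j+1)%4])),1) for j in range(len(w))])
a,b=W[0],W[-1]
H=(a-a.mean(0)).T@(b-b.mean(0)); th=np.arctan2(H[0,1]-H[1,0],H[0,0]+H[1,1])
c0=np.array([541.05,-1.1]); c,s=np.cos(th),np.sin(th); Rm=np.array([[c,-s],[s,c]])
c1=b.mean(0)+Rm@(c0-a.mean(0)); y=-.134; d=c1-[553.7,-11.1]
print('turn',th,'carrier yaw rel stage',-.157+th-y,'stage xy',d@[np.cos(y),np.sin(y)],d@[-np.sin(y),np.cos(y)])
E
python3 board.py 0 4
```

```text
0 5 [286.12 208.47 275.95 194.64 239.56 211.87 246.38 222.15 262.22 220.46] [540.11  49.19 524.47 -43.63 556.17 -48.51 575.22 -19.2  584.81  41.85] [94.1, 32.1, 35.0, 76.9, 104.6]
4 5 [293.55 216.69 281.85 203.01 246.14 220.84 253.2  231.24 269.13 229.99] [567.06  44.27 553.1  -46.86 584.37 -51.4  604.17 -23.08 612.32  40.02] [92.2, 31.6, 34.6, 76.9, 105.1]
turn 0.016278790959456932 carrier yaw rel stage -0.006721209040543075 stage xy 14.357658930732196 8.397376104001255
```

Relative to the first image, the board has moved to carrier stage x ≈ 14.4 mm with 0.007 rad skew. That fits seated (15) within the measurement error. I'll add a small nudge for fence margin, then check that it holds.

```bash
python3 -m inch '[{"dp":[0,-0.5,-0.2],"angular":[0,0,0],"fingers":255},{"dp":[0,-1,-0.5],"angular":[0,0,0],"fingers":255},{"dp":[0,-1,-0.5],"angular":[0,0,0],"fingers":255}]' >/dev/null;python3 go.py;python3 -m inch '[{"dp":[0,0,0],"angular":[0,0,0],"fingers":255},{"dp":[0,0,0],"angular":[0,0,0],"fingers":255},{"dp":[0,0,0],"angular":[0,0,0],"fingers":255},{"dp":[0,0,0],"angular":[0,0,0],"fingers":255},{"dp":[0,0,0],"angular":[0,0,0],"fingers":255},{"dp":[0,0,0],"angular":[0,0,0],"fingers":255},{"dp":[0,0,0],"angular":[0,0,0],"fingers":255},{"dp":[0,0,0],"angular":[0,0,0],"fingers":255},{"dp":[0,0,0],"angular":[0,0,0],"fingers":255},{"dp":[0,0,0],"angular":[0,0,0],"fingers":255},{"dp":[0,0,0],"angular":[0,0,0],"fingers":255},{"dp":[0,0,0],"angular":[0,0,0],"fingers":255}]' >/dev/null;python3 go.py
python3 - <<'E'
from h import *
im,d=vision.grab_frame('scene'); np.savez('pics/scene5.npz',im=im,d=d)
a=cv2.resize(im[140:255,220:320],None,fx=6,fy=5.2,interpolation=cv2.INTER_CUBIC); a=np.clip(a*1.8,0,255).astype(np.uint8)
cv2.imwrite('pics/n.png',a)
E
python3 board.py 0 5;python3 go.py
```

```text
t 11.00 [516.0383  -2.2898  85.4489] [ 3.1244 -0.0047 -1.7054] F [-20.5827   6.4384  23.4807] M [0.9296 3.7192 0.0161] open 0.452
t 12.00 [516.037   -2.3102  85.4371] [ 3.1244 -0.0048 -1.7053] F [-20.4277   7.32    23.4069] M [ 0.9609  3.7792 -0.003 ] open 0.455
0 5 [286.12 208.47 275.95 194.64 239.56 211.87 246.38 222.15 262.22 220.46] [540.11  49.19 524.47 -43.63 556.17 -48.51 575.22 -19.2  584.81  41.85] [94.1, 32.1, 35.0, 76.9, 104.6]
5 5 [293.55 216.7  281.77 203.02 246.16 220.88 253.31 231.37 268.97 230.13] [566.96  44.11 553.22 -46.88 584.78 -51.41 604.22 -23.59 612.34  39.98] [92.0, 31.9, 33.9, 77.3, 105.1]
turn 0.018093950198735567 carrier yaw rel stage -0.004906049801264412 stage xy 14.47609559353814 8.23756095366315
t 12.05 [516.0322  -2.2783  85.4267] [ 3.1244 -0.0048 -1.7053] F [-20.2861   7.5199  22.8891] M [0.9466 3.7308 0.0208] open 0.453
```

View pics/n.png

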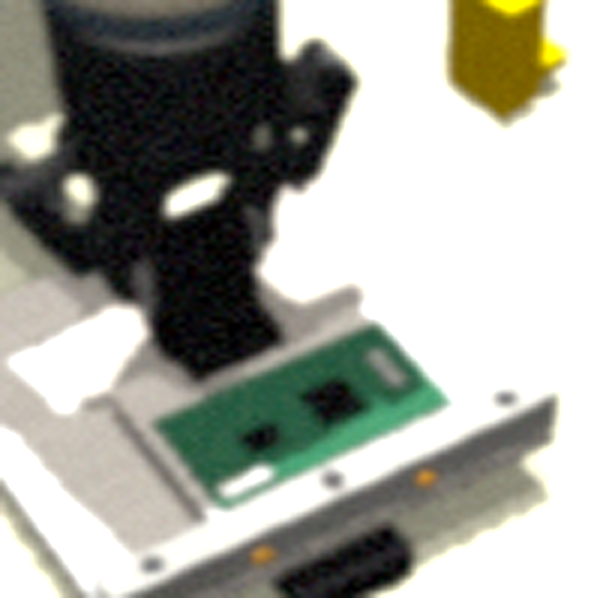

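Forces and pose held steady for 1 s, with both pins out behind the fence and the block upright on the edge. Handing in.

```bash
python3 - <<'E'
from rig import sign_off
print(sign_off())
E
python3 go.py
```

```text
the job is handed in; nothing more can be done
None
the job is handed in; nothing more can be done
```

I gripped the black push block across its 40 mm faces and set its step on the carrier's near upper edge. I then pushed the carrier about 28 mm to the fence and handed in at about 12 s, still gripping and pushing. `sign_off` gave no verdict.

What my last checks showed:
- **Push:** about 20 N horizontally and 23 N down on the tool, steady over a 1 s hold.
- **Carrier position:** comparing the board in the first and last scene images puts the carrier at stage x ≈ 14.5 mm (seated is 15, limit 13). The error on that is about 1–2 mm.
- **Squareness:** about 0.005 rad off square to the fence.
- **Pins:** both pins stand out equally behind the fence, so both are pushed in. I had no direct reading of their depth.
- **Grip:** the opening was steady at about 38 mm, which fits the 40 mm stem. The tool was about 0.017 rad from vertical, and the block looks upright in the scene image.

What disagreed or could not be checked:
- **Cameras:** they differed by about 4 mm and 0.1 rad on the block's starting pose, so I used the top view.
- **Block position:** its final position works out about 2 mm short of nominal, within calibration error.
- **Not measured directly:** the arm hid the seated carrier from the top camera. The fence force and plate force are inferred from the tool forces. I saw no sign of the gripper touching the carrier, and the mouse, cup and jar were not re-measured at the end.

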